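Rake the windowsill planter's mulch into an even layer

ROBOT

A 7-joint arm with a two-finger parallel gripper is mounted at the origin on the work surface. World frame = base frame: x ahead of the robot, y to its left, z up, the work surface at z = 0. Lengths are in mm, angles in degrees, forces in N, time in s.
With the tool pointing down it reaches from about 400 to 875 mm from the base axis. Payload 4.4 kg.
Tool frame: the origin (TCP) lies midway between the tips of the shut fingers; the grasp point (between the pads) lies 19 mm behind it (ctrl.hold_point_z is the z of the grasp point in the tool frame, in mm); z points along the fingers, x is the direction in which the jaws open and shut, and the axes are right-handed (so a half turn about z gives the same grasp; the last joint's range is limited). The gripper opens to 85 mm and grips with 20 to 120 N. Pads are 22 mm wide; open, the fingers measure 114 mm over their backs; the gripper's body (76 mm by 85 mm) begins 54 mm behind the grasp point. The pads swing forward as they close: fully open they stand 13 mm farther back than shut.
Start: joints at [-67.483, 36.005, 2.206, 86.941, -1.547, 57.084, -1.146], TCP at [287.846, 582.806, 209.613] pointing down, gripper open.
Joint ranges: [-175.42, 175.42], [-21.48, 121.26], [-71.46, 75.88], [10.55, 141.38], [-63.04, 243.04], [13.31, 113.54], [-168.57, 168.57]. Speed limits (degrees/s): [147.25, 147.25, 180, 180, 180, 180, 180].

INTERFACE

Orientations are given as [roll, pitch, yaw] about the fixed x, y, z axes, in that order (R = Rz(yaw) Ry(pitch) Rx(roll)).
In Python, from plant import telemetry, capture, ctrl, search_frame, outline_of, place_of gives the robot as it stands.
- The arm moves only by the tool drive_tool, never from a script. Its argument "motion" is a list that holds one entry, the list of rows, each a list of 7 numbers: the shift along the tool's x, y, z in cm, then the turn, a rotation vector about the tool's x, y, z in degrees, then the opening in per cent of the stroke, from 0 (shut) to 100 (fully open). A call has 1 to 8 rows; each row is the pose to reach, as a shift and turn from the pose commanded when the call began, along the tool's axes at that moment; what a row does not reach only later rows make up. A row lasts 1/10 s, in which the tool goes at most 50 mm and 8.59 degrees, less where a joint would pass 70% of its speed; a pose out of reach is approached as far as the arm can. A call with a gripper value outside its range is refused whole. The fingers move at their own pace and stop on an object; "squeeze" is the grip in N (left out, the last holds). Time passes only in rows, so rows that repeat a pose let the fingers close. It gives the time, the measured TCP pose, the force and the opening at its end, in the units of the state.
- telemetry.sense(): the state, without advancing time (a new reading comes with each control period).
- capture(name): name is "scene" or "top"; returns a dict with "image" (480x640x3 uint8, red, green, blue), "intrinsics" (3x3 intrinsics, pixels), "eye" and "attitude" of the camera in the world. Camera axes: x right, y down, z forward; pixel columns grow to the right and rows downward; lengths in mm; the calibration is good to about 2 mm. A picture is of the moment at which its call begins. There is no depth.
- ctrl.sign_off(): hands the job in, once; it reports no verdict.
Trained networks look in a picture, given as the dict that the camera call returned (one of the last four; its "shot" number tells which), for a name from the list of things; names that differ only in an ending like _2 or _b are one class to them, and where a whole thing is asked for, a point or a joint stands for the part that bears it (a point fixed in the world has none). Each returns a list of dicts, best first, with "confidence" (0 to 1); they miss things now and then, are a little off and sometimes report something else, mostly with a low value. They report only what shows in the picture. A call takes as long as a camera call. They do not tell look-alikes from the thing itself.
- search_frame(thing, picture): "at" ([x, y, z] in mm, in the coordinates of the camera as it stood for that picture, good to about 4 mm: the middle of the surface that is visible of it).
- outline_of(thing, picture): "mask" (480x640 bool, what is visible of it).
- place_of(thing, picture): "at" ([x, y, z] in mm, in the coordinates of the camera as it stood for that picture, good to about 4 mm: a listed point, or the origin of a listed thing).
The state is a dict: "clock": time; "joints": joint angles; "qd": joint speeds; "joint_efforts": joint torques, N m; "tool_pos": TCP position; "tcp_rot": TCP orientation; "wrist_force": force on the tool from outside, world axes, zero at the start; "moment": the same for the moment, N m; "grip_width": finger opening in mm.
Only numpy, scipy, OpenCV 4.12 (cv2) and the standard library are available. Lean on these libraries where they do the work, as an engineer would, in place of code of your own. Each camera call takes 0.05 s, during which the arm holds its last target. There are 200 camera calls.

TASK

Take the little rake off the chrome rack and, with its sprung tines resting lightly on the bed of the blue trough (never pressed so hard that the springs go solid), rake the eight mulch chunks out of their bunch at one end into an even single layer, so that each marked third of the trough holds at least two. Move the chunks only with the rake, leave everything else undisturbed, then hang the rake back on its rails and let go.

Things in the scene. Friction and masses are not known exactly. Their poses are not given: they have to be found in the camera images.
- trough: blue glazed planter trough, fixed, 166 x 316 mm outside, 40 mm high, walls 8 mm; origin at the table under its centre, x across, y along it (inside 150 x 300 mm). White marks on the rims at y = -50 and +50 mm divide it in thirds. The chunks start bunched at its +y end in three rough rows across it: three, three and, by the end wall, two; rows some 40 mm apart, gaps of 6 to 24 mm between them
- bed: flat grey floor of the trough, fixed, 150 x 300 mm; origin at the table under its centre; its top, on which the chunks lie, is 12 mm above the origin. Rigid
- rack: chrome rack, fixed; origin at the table midway under its two rails. The rails run along its x, 170 mm long, 8 mm thick, 26 mm free between them, tops 130 mm up, each bent down to a leg at x = -85 and +85 mm. The rake hangs between them by its shoulder: it lifts straight up and out. The base plate runs on in +x to a low shelf with the teapot lid
- rake: small rake, ~210 g, hung upright; origin at the underside of its green shoulder (50 x 50 x 8 mm), x along the row of tines, z up. Below: a 9 mm stem and a bar 128 (x) x 10 mm with nine 4 mm tines, 15 mm apart, 32 mm long. The stem is clamped at another length each time: tine tips 85 to 115 mm below the origin, not reported, find by touch. The head is sprung: yields 4 mm up at 2 N/mm, then solid
- rake_grip (a point): middle of the rake's wooden handle, 45 mm above the shoulder's underside; axes as rake. The handle is 30 mm (x) by 14 mm (y), from 8 to 74 mm above the shoulder's underside; grasp from above across the 14 mm
- chip0_c (a point): terracotta mulch chunk, roughly eight-sided, 22 to 28 mm across and 20 mm high; the point is its centre, 10 mm above its underside. 14 g, loose
- chip1_c (a point): terracotta mulch chunk, roughly eight-sided, 22 to 28 mm across and 20 mm high; the point is its centre, 10 mm above its underside. 14 g, loose
- chip2_c (a point): terracotta mulch chunk, roughly eight-sided, 22 to 28 mm across and 20 mm high; the point is its centre, 10 mm above its underside. 14 g, loose
- chip3_c (a point): terracotta mulch chunk, roughly eight-sided, 22 to 28 mm across and 20 mm high; the point is its centre, 10 mm above its underside. 14 g, loose
- chip4_c (a point): terracotta mulch chunk, roughly eight-sided, 22 to 28 mm across and 20 mm high; the point is its centre, 10 mm above its underside. 14 g, loose
- chip5_c (a point): terracotta mulch chunk, roughly eight-sided, 22 to 28 mm across and 20 mm high; the point is its centre, 10 mm above its underside. 14 g, loose
- chip6_c (a point): terracotta mulch chunk, roughly eight-sided, 22 to 28 mm across and 20 mm high; the point is its centre, 10 mm above its underside. 14 g, loose
- chip7_c (a point): terracotta mulch chunk, roughly eight-sided, 22 to 28 mm across and 20 mm high; the point is its centre, 10 mm above its underside. 14 g, loose
- mug: bystander: red enamel mug, 80 mm wide, 85 mm high, behind the trough; origin under its centre
- teapot_lid: bystander: white porcelain teapot lid, 80 mm wide, 44 mm high, on the rack's shelf; origin under its centre
- opener: bystander: flat steel bottle opener, 126 mm long, 42 mm wide, 5 mm thick, lying behind the trough; origin under its middle
- soap_cover (a joint): bystander: hinged blue cover of the white soap dish (130 x 85 x 45 mm, with a press button on its robot side); 0 rad is shut. The dish and the rack stand at either end of the trough and change sides
Things that resemble listed ones, but are neither listed nor needed, are in the scene too. What is meant by the rake is not yellow, and is the smaller of those in its own colour.

How it is judged (in metres and radians):
On the way, in this order (a step that is already met when the one before it is completed fails the run):
1. the rake is lifted clear of the rack's rails (z of rake_grip in the frame of rack above 0.25 m and contact force between rake and rack below 0.1 N), for 0.1 s.
2. the tines are drawn along the bed in light contact (0.5 to 10 N) for half a second (contact force between rake and bed between 0.5 and 10 N and linear speed of rake above 0.015 m/s), for 0.5 s.
At the end, for the whole second after the job is handed in: All eight chunks lie inside the trough in one layer (centres 18 to 29 mm above the table), at least two centres in each third; the rake hangs upright (0.15 rad) on the rails, handle middle 168 to 182 mm up, within 45 mm along and 20 mm across of the rack's middle, at rest, released (z of chip0_c in the frame of trough between 0.018 and 0.029 m and z of chip1_c in the frame of trough between 0.018 and 0.029 m and z of chip2_c in the frame of trough between 0.018 and 0.029 m and z of chip3_c in the frame of trough between 0.018 and 0.029 m and z of chip4_c in the frame of trough between 0.018 and 0.029 m and z of chip5_c in the frame of trough between 0.018 and 0.029 m and z of chip6_c in the frame of trough between 0.018 and 0.029 m and z of chip7_c in the frame of trough between 0.018 and 0.029 m and ((y of each of chip0_c, chip1_c in the frame of trough below -0.05 m or y of each of chip0_c, chip2_c in the frame of trough below -0.05 m or y of each of chip0_c, chip3_c in the frame of trough below -0.05 m or y of each of chip0_c, chip4_c in the frame of trough below -0.05 m or y of each of chip0_c, chip5_c in the frame of trough below -0.05 m or y of each of chip0_c, chip6_c in the frame of trough below -0.05 m or y of each of chip0_c, chip7_c in the frame of trough below -0.05 m or y of each of chip1_c, chip2_c in the frame of trough below -0.05 m or y of each of chip1_c, chip3_c in the frame of trough below -0.05 m or y of each of chip1_c, chip4_c in the frame of trough below -0.05 m or y of each of chip1_c, chip5_c in the frame of trough below -0.05 m or y of each of chip1_c, chip6_c in the frame of trough below -0.05 m or y of each of chip1_c, chip7_c in the frame of trough below -0.05 m or y of each of chip2_c, chip3_c in the frame of trough below -0.05 m or y of each of chip2_c, chip4_c in the frame of trough below -0.05 m or y of each of chip2_c, chip5_c in the frame of trough below -0.05 m) or (y of each of chip2_c, chip6_c in the frame of trough below -0.05 m or y of each of chip2_c, chip7_c in the frame of trough below -0.05 m or y of each of chip3_c, chip4_c in the frame of trough below -0.05 m or y of each of chip3_c, chip5_c in the frame of trough below -0.05 m or y of each of chip3_c, chip6_c in the frame of trough below -0.05 m or y of each of chip3_c, chip7_c in the frame of trough below -0.05 m or y of each of chip4_c, chip5_c in the frame of trough below -0.05 m or y of each of chip4_c, chip6_c in the frame of trough below -0.05 m or y of each of chip4_c, chip7_c in the frame of trough below -0.05 m or y of each of chip5_c, chip6_c in the frame of trough below -0.05 m or y of each of chip5_c, chip7_c in the frame of trough below -0.05 m or y of each of chip6_c, chip7_c in the frame of trough below -0.05 m)) and (((y of chip0_c in the frame of trough between -0.05 and 0.05 m and y of chip1_c in the frame of trough between -0.05 and 0.05 m) or (y of chip0_c in the frame of trough between -0.05 and 0.05 m and y of chip2_c in the frame of trough between -0.05 and 0.05 m) or (y of chip0_c in the frame of trough between -0.05 and 0.05 m and y of chip3_c in the frame of trough between -0.05 and 0.05 m) or (y of chip0_c in the frame of trough between -0.05 and 0.05 m and y of chip4_c in the frame of trough between -0.05 and 0.05 m) or (y of chip0_c in the frame of trough between -0.05 and 0.05 m and y of chip5_c in the frame of trough between -0.05 and 0.05 m) or (y of chip0_c in the frame of trough between -0.05 and 0.05 m and y of chip6_c in the frame of trough between -0.05 and 0.05 m) or (y of chip0_c in the frame of trough between -0.05 and 0.05 m and y of chip7_c in the frame of trough between -0.05 and 0.05 m) or (y of chip1_c in the frame of trough between -0.05 and 0.05 m and y of chip2_c in the frame of trough between -0.05 and 0.05 m) or (y of chip1_c in the frame of trough between -0.05 and 0.05 m and y of chip3_c in the frame of trough between -0.05 and 0.05 m) or (y of chip1_c in the frame of trough between -0.05 and 0.05 m and y of chip4_c in the frame of trough between -0.05 and 0.05 m) or (y of chip1_c in the frame of trough between -0.05 and 0.05 m and y of chip5_c in the frame of trough between -0.05 and 0.05 m) or (y of chip1_c in the frame of trough between -0.05 and 0.05 m and y of chip6_c in the frame of trough between -0.05 and 0.05 m) or (y of chip1_c in the frame of trough between -0.05 and 0.05 m and y of chip7_c in the frame of trough between -0.05 and 0.05 m) or (y of chip2_c in the frame of trough between -0.05 and 0.05 m and y of chip3_c in the frame of trough between -0.05 and 0.05 m) or (y of chip2_c in the frame of trough between -0.05 and 0.05 m and y of chip4_c in the frame of trough between -0.05 and 0.05 m) or (y of chip2_c in the frame of trough between -0.05 and 0.05 m and y of chip5_c in the frame of trough between -0.05 and 0.05 m)) or ((y of chip2_c in the frame of trough between -0.05 and 0.05 m and y of chip6_c in the frame of trough between -0.05 and 0.05 m) or (y of chip2_c in the frame of trough between -0.05 and 0.05 m and y of chip7_c in the frame of trough between -0.05 and 0.05 m) or (y of chip3_c in the frame of trough between -0.05 and 0.05 m and y of chip4_c in the frame of trough between -0.05 and 0.05 m) or (y of chip3_c in the frame of trough between -0.05 and 0.05 m and y of chip5_c in the frame of trough between -0.05 and 0.05 m) or (y of chip3_c in the frame of trough between -0.05 and 0.05 m and y of chip6_c in the frame of trough between -0.05 and 0.05 m) or (y of chip3_c in the frame of trough between -0.05 and 0.05 m and y of chip7_c in the frame of trough between -0.05 and 0.05 m) or (y of chip4_c in the frame of trough between -0.05 and 0.05 m and y of chip5_c in the frame of trough between -0.05 and 0.05 m) or (y of chip4_c in the frame of trough between -0.05 and 0.05 m and y of chip6_c in the frame of trough between -0.05 and 0.05 m) or (y of chip4_c in the frame of trough between -0.05 and 0.05 m and y of chip7_c in the frame of trough between -0.05 and 0.05 m) or (y of chip5_c in the frame of trough between -0.05 and 0.05 m and y of chip6_c in the frame of trough between -0.05 and 0.05 m) or (y of chip5_c in the frame of trough between -0.05 and 0.05 m and y of chip7_c in the frame of trough between -0.05 and 0.05 m) or (y of chip6_c in the frame of trough between -0.05 and 0.05 m and y of chip7_c in the frame of trough between -0.05 and 0.05 m))) and ((y of each of chip0_c, chip1_c in the frame of trough above 0.05 m or y of each of chip0_c, chip2_c in the frame of trough above 0.05 m or y of each of chip0_c, chip3_c in the frame of trough above 0.05 m or y of each of chip0_c, chip4_c in the frame of trough above 0.05 m or y of each of chip0_c, chip5_c in the frame of trough above 0.05 m or y of each of chip0_c, chip6_c in the frame of trough above 0.05 m or y of each of chip0_c, chip7_c in the frame of trough above 0.05 m or y of each of chip1_c, chip2_c in the frame of trough above 0.05 m or y of each of chip1_c, chip3_c in the frame of trough above 0.05 m or y of each of chip1_c, chip4_c in the frame of trough above 0.05 m or y of each of chip1_c, chip5_c in the frame of trough above 0.05 m or y of each of chip1_c, chip6_c in the frame of trough above 0.05 m or y of each of chip1_c, chip7_c in the frame of trough above 0.05 m or y of each of chip2_c, chip3_c in the frame of trough above 0.05 m or y of each of chip2_c, chip4_c in the frame of trough above 0.05 m or y of each of chip2_c, chip5_c in the frame of trough above 0.05 m) or (y of each of chip2_c, chip6_c in the frame of trough above 0.05 m or y of each of chip2_c, chip7_c in the frame of trough above 0.05 m or y of each of chip3_c, chip4_c in the frame of trough above 0.05 m or y of each of chip3_c, chip5_c in the frame of trough above 0.05 m or y of each of chip3_c, chip6_c in the frame of trough above 0.05 m or y of each of chip3_c, chip7_c in the frame of trough above 0.05 m or y of each of chip4_c, chip5_c in the frame of trough above 0.05 m or y of each of chip4_c, chip6_c in the frame of trough above 0.05 m or y of each of chip4_c, chip7_c in the frame of trough above 0.05 m or y of each of chip5_c, chip6_c in the frame of trough above 0.05 m or y of each of chip5_c, chip7_c in the frame of trough above 0.05 m or y of each of chip6_c, chip7_c in the frame of trough above 0.05 m)) and angle between rake_grip's own z axis and vertical below 0.15 rad and z of rake_grip in the frame of rack between 0.168 and 0.182 m and x of rake_grip in the frame of rack between -0.045 and 0.045 m and y of rake_grip in the frame of rack between -0.02 and 0.02 m and linear speed of rake below 0.02 m/s); the robot touches nothing.
It fails at once if the rake presses on the bed with more than 14 N (springs driven solid) (contact force between rake and bed above 14 N).
It fails at once if the rake is forced against the trough's walls with more than 20 N (contact force between rake and trough above 20 N).
It fails at once if a chunk is touched by the hand or arm instead of the rake (contact force between any of the fingers, the arm and chip0 above 0.3 N or contact force between any of the fingers, the arm and chip1 above 0.3 N or contact force between any of the fingers, the arm and chip2 above 0.3 N or contact force between any of the fingers, the arm and chip3 above 0.3 N or contact force between any of the fingers, the arm and chip4 above 0.3 N or contact force between any of the fingers, the arm and chip5 above 0.3 N or contact force between any of the fingers, the arm and chip6 above 0.3 N or contact force between any of the fingers, the arm and chip7 above 0.3 N).
It fails at once if a bystander is disturbed (distance of any of mug, teapot_lid, opener from where it was at the start of the episode above 0.02 m or value of joint soap_cover above 0.2 rad).
It also fails if it takes over 72 s, if anything falls off the work surface, if the arm or the gripper's body presses on something with over 40 N, if the wrist force passes 120 N, or if a joint passes its speed limit or range.

## Working session

There is one attempt and no reset: what is moved stays moved. The work goes in short steps, Python scripts to look and compute and a tool call to move; the robot and the scene stay as the last step left them, time stands still between calls to the robot, and variables do not carry over. Pictures are saved under pics/ and viewed, about 8 in all and at most 12, crops included, and the job is handed in when it is done.

Besides the shell and the picture viewer there is one more tool, called after "Emit:" in YAML: its name, and indented under it one key for each argument. drive_tool: Moves the arm, as the interface text tells. Its arguments: {"type":"object","properties":{"motion":{"type":"array","items":{"type":"array","items":{"type":"array","items":{"type":"number"}}}},"squeeze":{"type":"number"}},"required":["motion"]}

```bash
ls; mkdir -p pics; cat > h.py <<'E'
import numpy as np, cv2
from scipy.spatial.transform import Rotation as R
from plant import telemetry, capture, ctrl, search_frame, outline_of, place_of
def att(p):
    a=np.array(p["attitude"],float)
    return a if a.shape==(3,3) else R.from_euler('xyz',a,degrees=True).as_matrix()
def w(p,at): return att(p)@np.array(at)+np.array(p["eye"])
def px(p,X):
    c=att(p).T@(np.array(X,float)-np.array(p["eye"])); u=np.array(p["intrinsics"])@c; return u[:2]/u[2]
def ray(p,uv,z):
    d=att(p)@np.linalg.inv(np.array(p["intrinsics"]))@np.array([uv[0],uv[1],1.]); e=np.array(p["eye"]); return e+d*(z-e[2])/d[2]
def save(p,n): cv2.imwrite(n,cv2.cvtColor(p["image"],cv2.COLOR_RGB2BGR))
E
python3 - <<'E'
from h import *
print(telemetry.sense())
for c in ("scene","top"):
    p=capture(c); save(p,f"pics/{c}0.png")
    print(c,p["eye"],p["attitude"],p["intrinsics"])
    for t in ["trough","rack","rake","rake_grip","chip0_c","mug","teapot_lid","opener"]:
        for d in place_of(t,p)[:10]: print(t,round(d["confidence"],2),w(p,d["at"]).round(0))
E
```

```text
pics
{'clock': 0.0, 'joints': array([-67.48373156,  36.06079383,   2.20092344,  86.99865373,
        -1.5476945 ,  57.08143312,  -1.14518207]), 'qd': array([ 0.1069431 , -0.02613396,  0.00190934, -0.05491795, -0.03101066,
       -0.03549986,  0.00832048]), 'joint_efforts': array([ 9.22257968e-04, -5.63386273e+01,  1.22690152e+00, -1.93446475e+01,
        1.11490890e-02,  1.04197883e-02, -6.05269435e-06]), 'tool_pos': array([287.51170183, 582.19400317, 208.65253304]), 'tcp_rot': array([1.79999946e+02, 1.11261153e-01, 6.37152840e+01]), 'wrist_force': array([ 0.06481424,  0.0575394 , -0.56270387]), 'moment': array([-0.01753864,  0.00214889, -0.02706822]), 'grip_width': 85.37764563803377}
scene [1384.48402258 -129.92852272  684.30617309] [-123.6661192     0.45617409   80.4760362 ] [[557.39845747   0.         315.73180906]
 [  0.         557.39845747 240.54167313]
 [  0.           0.           1.        ]]
trough 0.84 [548.  37.  -4.]
trough 0.59 [755. -72.  -5.]
rack 0.76 [ 467. -322.   -2.]
rack 0.18 [508.  90.  23.]
rake 0.66 [321. 120. 111.]
rake 0.59 [ 340. -136.  114.]
rake_grip 0.9
[... 218 characters left out ...]
r 0.32 [602.  82.  20.]
top [ 495.89497107   -3.98540141 1023.8742644 ] [-177.54752605    0.565211    -90.18686902] [[451.91339059   0.         330.432264  ]
 [  0.         451.91339059 238.10228369]
 [  0.           0.           1.        ]]
rack 0.62 [ 475. -320.    1.]
rack 0.23 [766.  62.   1.]
rake 0.98 [ 341. -135.  112.]
rake 0.85 [324. 120. 112.]
rake 0.68 [ 472. -326.  131.]
rake_grip 0.96 [ 474. -327.  175.]
rake_grip 0.83 [326. 119. 176.]
rake_grip 0.57 [ 339. -140.  173.]
rake_grip 0.22 [597. 166.  25.]
chip0_c 0.49 [512.  93.  19.]
mug 0.7 [765.  60.  -1.]
mug 0.32 [ 471. -325.  131.]
teapot_lid 0.8 [ 609. -341.    4.]
teapot_lid 0.31 [601. 121.  25.]
opener 0.8 [754. -72.   4.]
```

View pics/scene0.png

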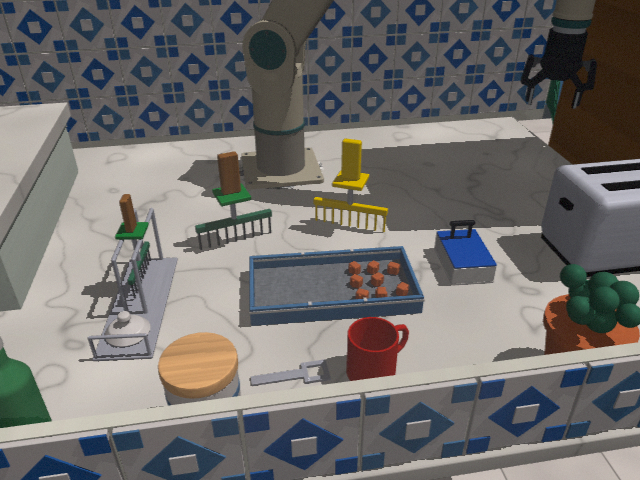

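View pics/top0.png

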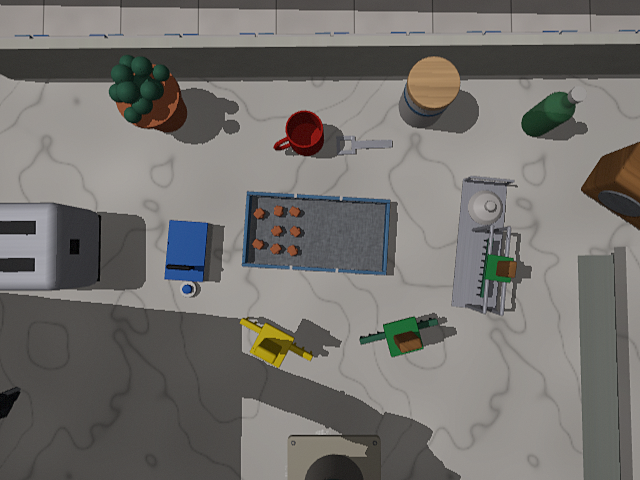

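The scene shows the rack at world y≈-320 with a small green rake at scene px (130,215), top px (505,269). The larger green one, top px (405,338), and the yellow one stand elsewhere. The trough's long axis runs along world y, with the chunks at its +y end (top px 259–296). Now I'll measure these more precisely.

```bash
cat > m.py <<'E'
from h import *
def chips(p):
    hsv=cv2.cvtColor(p["image"],cv2.COLOR_RGB2HSV)
    m=((hsv[...,0]<14)&(hsv[...,1]>110)&(hsv[...,2]>60)).astype(np.uint8)
    n,l,s,c=cv2.connectedComponentsWithStats(m)
    out=[]
    for i in range(1,n):
        if s[i,4]<20: continue
        X=ray(p,c[i],28)
        if 440<X[0]<660 and -150<X[1]<200:
            a,b=ray(p,(s[i,0]-.5,c[i][1]),30),ray(p,(s[i,0]+s[i,2]-.5,c[i][1]),30)
            out.append((X[0],X[1],min(a[1],b[1]),max(a[1],b[1]),s[i,4]))
    return np.array(sorted(out,key=lambda r:-r[1])).round(0)
E
python3 - <<'E'
from m import *
t=capture("top"); s=capture("scene")
print(chips(t)); print(chips(s))
def blob(p,cond,box):
    hsv=cv2.cvtColor(p["image"],cv2.COLOR_RGB2HSV); m=cond(hsv).astype(np.uint8)
    k=np.zeros_like(m); k[box[1]:box[3],box[0]:box[2]]=1
    return m*k
# trough
m=blob(t,lambda h:(h[...,0]>95)&(h[...,0]<120)&(h[...,1]>90),(235,180,400,285))
pts=cv2.findNonZero(m); r=cv2.minAreaRect(pts); print("trough rect",r)
for c in cv2.boxPoints(r): print(ray(t,c,40).round(1))
print("trough ctr",ray(t,r[0],40).round(1))
# green shoulder and brown handle in both
from scipy.optimize import least_squares
for p,b in((t,(470,245,530,295)),(s,(105,190,160,245))):
    g=blob(p,lambda h:(h[...,0]>50)&(h[...,0]<75)&(h[...,1]>150)&(h[...,2]>60),b)
    h=blob(p,lambda h:(h[...,0]<18)&(h[...,1]>90),b)
    print("green",cv2.minAreaRect(cv2.findNonZero(g)),"handle",cv2.boundingRect(h),cv2.minAreaRect(cv2.findNonZero(h)))
big=cv2.resize(t["image"][165:320,440:540],None,fx=5,fy=5,interpolation=cv2.INTER_CUBIC)
b2=cv2.resize(s["image"][185:365,80:190],None,fx=4,fy=4,interpolation=cv2.INTER_CUBIC)
o=np.zeros((775,1000,3),np.uint8);o[:775,:500]=big;o[:720,500:940]=b2
o=cv2.resize(o,None,fx=.77,fy=.77);cv2.imwrite("pics/rk.png",o[...,::-1])
E
```

```text
[[527. 167. 155. 180.  82.]
 [595. 165. 153. 178.  81.]
 [516. 128. 116. 140.  79.]
 [556. 126. 114. 138.  80.]
 [600. 122. 111. 131.  76.]
 [512.  90.  78. 102.  78.]
 [599.  86.  74.  98.  78.]
 [555.  85.  74.  96.  78.]]
[[535. 162. 151. 174. 128.]
 [602. 160. 147. 171. 136.]
 [562. 122. 102. 139. 362.]
 [560.  83.  67. 104. 368.]]
trough rect ((315.748291015625, 232.77932739257812), (144.514892578125, 75.22291564941406), 3.3664605617523193)
[477.8 199.7  40. ]
[642.2 190.8  40. ]
[ 622. -125.   40.]
[ 458.5 -114.    40. ]
trough ctr [549.8  37.6  40. ]
green ((498.41998291015625, 268.05999755859375), (26.02153205871582, 24.607318878173828), 8.130102157592773) handle (496, 261, 21, 17) ((506.10003662109375, 268.2000427246094), (19.101348876953125, 16.248550415039062), 7.125016689300537)
green ((131.49586486816406, 229.92127990722656), (15.242060661315918, 31.692975997924805), 86.98721313476562) handle (120, 194, 16, 38) ((127.79841613769531, 212.54246520996094), (37.85442352294922, 11.433581352233887), 78.11134338378906)
```

View pics/rk.png

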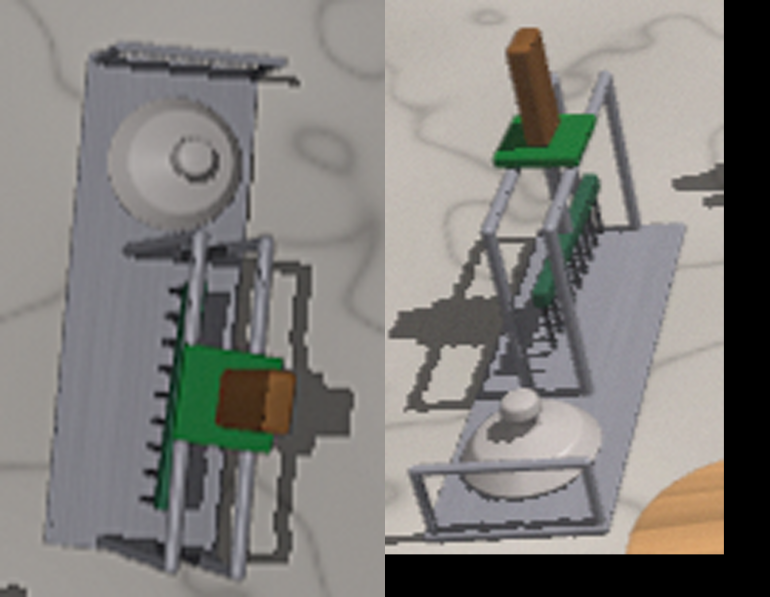

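The left crop (top) shows the small green rake hung across two rails, which end at crop px (202,237)/(172,572) and (267,238)/(237,575). The right crop (scene) shows its tines hanging free above the plate.

```bash
python3 - <<'E'
from h import *
t=capture("top"); s=capture("scene")
f=lambda x,y:(440+x/3.85,165+y/3.85)
P=[ray(t,f(*q),128) for q in((202,240),(172,568),(267,241),(237,571))]
for q in P: print(q.round(1))
print("rack ctr",np.mean(P,0).round(1)); d=P[0]+P[2]-P[1]-P[3]; print("rack yaw",np.degrees(np.arctan2(d[1],d[0])),np.linalg.norm(d)/2)
print("shoulder top",ray(t,(498.42,268.06),138).round(1))
# handle top quad in top crop, px crop (263,372),(294,370),(290,432),(262,430)
print("handle top",np.mean([ray(t,f(*q),204) for q in((265,371),(294,370),(290,432),(262,431))],0).round(1))
# check scene projection
fs=lambda x,y:(80+(x-385)/3.08,185+y/3.08)
print("scene handle top px",fs(525,33),"proj of",px(s,[473,-327,204]), "shoulder ctr proj", px(s,[473,-327,138]))
# tip height from scene: lowest near-end tine ~ crop(549,345)
c=np.array([473,-327]);
for z in(15,25,35,45): print(z,[(px(s,[*(c+60*k*np.array([.996,-.09])),z])-[80,185])*3.08+[385,0] for k in(1,-1)])
E
```

```text
[ 554.4 -316.1  128. ]
[ 386.9 -297.7  128. ]
[ 553.8 -349.4  128. ]
[ 385.3 -330.7  128. ]
rack ctr [ 470.1 -323.5  128. ]
rack yaw -6.281189404178257 169.0494892630893
shoulder top [ 474.2 -322.7  138. ]
handle top [ 473.8 -323.6  204. ]
scene handle top px (125.45454545454545, 195.71428571428572) proj of [123.31569051 196.44885278] shoulder ctr proj [130.46686693 227.88164355]
15 [array([559.59443025, 355.64332732]), array([593.94688665, 240.05035353])]
25 [array([556.51832452, 342.86652103]), array([591.30749075, 227.82915747])]
35 [array([553.40919347, 329.95254195]), array([588.64225146, 215.48829875])]
45 [array([550.2665024 , 316.89916911]), array([585.95078734, 203.02601121])]
```

```bash
cat > mv.py <<'E'
# usage: mv.py [peek] "x,y,z,yaw,open,nrows" ... ; prints rows and stores the new commanded pose
import sys,json,os,numpy as np
F='cmd.json'; c=json.load(open(F)) if os.path.exists(F) else [287.846,582.806,209.613,63.715]
def go(*ws):
    global c
    c0=np.array(c); p=c0.copy(); a=np.radians(c0[3]); T=np.array([[np.cos(a),np.sin(a),0],[np.sin(a),-np.cos(a),0],[0,0,-1]])
    rows=[]
    for wp in ws:
        q=np.array([p[i] if wp[i] is None else wp[i] for i in range(4)],float)
        for k in range(1,int(wp[5])+1):
            r=p+(q-p)*k/wp[5]; d=T@(r[:3]-c0[:3]) if 0 else T.T@(r[:3]-c0[:3])
            rows.append([round(v,2)+0. for v in d/10]+[0,0,round(-(r[3]-c0[3]),1)+0.,wp[4]])
        p=q
    d=T@(np.array(rows[-1][:3])*10); c=[*(c0[:3]+d),c0[3]-rows[-1][5]]
    json.dump(c,open(F,'w')); print(len(rows),json.dumps([rows]).replace(' ','')); print(np.round(c,1))
if __name__=="__main__":
    go(*[[None if v=='-' else float(v) for v in a.split(',')] for a in sys.argv[1:]])
E
python3 mv.py "420,350,330,72,100,7"; python3 mv.py "500,50,340,83,100,8";python3 mv.py "485,-210,310,83.7,100,7"; python3 mv.py "474,-323.5,280,83.7,100,4"
```

```text
7 [[[-2.15,3.17,-1.72,0,0,-1.2,100.0],[-4.29,6.33,-3.44,0,0,-2.4,100.0],[-6.44,9.5,-5.16,0,0,-3.6,100.0],[-8.58,12.66,-6.88,0,0,-4.7,100.0],[-10.73,15.83,-8.6,0,0,-5.9,100.0],[-12.88,18.99,-10.32,0,0,-7.1,100.0],[-15.02,22.16,-12.04,0,0,-8.3,100.0]]]
[420. 350. 330.  72.]
8 [[[-3.26,2.11,-0.12,0,0,-1.4,100.0],[-6.52,4.22,-0.25,0,0,-2.7,100.0],[-9.77,6.33,-0.37,0,0,-4.1,100.0],[-13.03,8.44,-0.5,0,0,-5.5,100.0],[-16.29,10.54,-0.62,0,0,-6.9,100.0],[-19.55,12.65,-0.75,0,0,-8.2,100.0],[-22.81,14.76,-0.87,0,0,-9.6,100.0],[-26.06,16.87,-1.0,0,0,-11.0,100.0]]]
[500.  50. 340.  83.]
7 [[[-3.71,0.24,0.43,0,0,-0.1,100.0],[-7.43,0.48,0.86,0,0,-0.2,100.0],[-11.14,0.72,1.29,0,0,-0.3,100.0],[-14.85,0.96,1.72,0,0,-0.4,100.0],[-18.57,1.19,2.14,0,0,-0.5,100.0],[-22.28,1.43,2.57,0,0,-0.6,100.0],[-25.99,1.67,3.0,0,0,-0.7,100.0]]]
[ 485.  -210.   310.    83.7]
4 [[[-2.85,0.04,0.75,0,0,0.0,100.0],[-5.7,0.08,1.5,0,0,0.0,100.0],[-8.55,0.11,2.25,0,0,0.0,100.0],[-11.41,0.15,3.0,0,0,0.0,100.0]]]
[ 474.  -323.5  280.    83.7]
```

Emit:
drive_tool:
  motion:
    - [[-2.15,3.17,-1.72,0,0,-1.2,100],[-4.29,6.33,-3.44,0,0,-2.4,100],[-6.44,9.5,-5.16,0,0,-3.6,100],[-8.58,12.66,-6.88,0,0,-4.7,100],[-10.73,15.83,-8.6,0,0,-5.9,100],[-12.88,18.99,-10.32,0,0,-7.1,100],[-15.02,22.16,-12.04,0,0,-8.3,100]]

```text
clock: 1.8
tool_pos: [420.6, 348.5, 330.9]
tcp_rot: [180.0, -0.0, 72.1]
wrist_force: [0.9, -0.5, -0.4]
grip_width: 84.9
```

Emit:
drive_tool:
  motion:
    - [[-3.26,2.11,-0.12,0,0,-1.4,100],[-6.52,4.22,-0.25,0,0,-2.7,100],[-9.77,6.33,-0.37,0,0,-4.1,100],[-13.03,8.44,-0.5,0,0,-5.5,100],[-16.29,10.54,-0.62,0,0,-6.9,100],[-19.55,12.65,-0.75,0,0,-8.2,100],[-22.81,14.76,-0.87,0,0,-9.6,100],[-26.06,16.87,-1.0,0,0,-11.0,100]]

```text
clock: 2.6
tool_pos: [500.2, 48.5, 340.3]
tcp_rot: [180.0, -0.0, 83.1]
wrist_force: [0.7, -0.1, -0.5]
grip_width: 85.5
```

Emit:
drive_tool:
  motion:
    - [[-3.71,0.24,0.43,0,0,-0.1,100],[-7.43,0.48,0.86,0,0,-0.2,100],[-11.14,0.72,1.29,0,0,-0.3,100],[-14.85,0.96,1.72,0,0,-0.4,100],[-18.57,1.19,2.14,0,0,-0.5,100],[-22.28,1.43,2.57,0,0,-0.6,100],[-25.99,1.67,3.0,0,0,-0.7,100]]

```text
clock: 3.3
tool_pos: [484.7, -211.4, 310.0]
tcp_rot: [180.0, -0.0, 83.7]
wrist_force: [0.5, 0.2, 0.0]
grip_width: 85.2
```

Emit:
drive_tool:
  motion:
    - [[-2.85,0.04,0.75,0,0,0,100],[-5.7,0.08,1.5,0,0,0,100],[-8.55,0.11,2.25,0,0,0,100],[-11.41,0.15,3.0,0,0,0,100],[-11.41,0.15,3.0,0,0,0,100],[-11.41,0.15,3.0,0,0,0,100]]

```text
clock: 3.9
tool_pos: [473.6, -323.7, 279.7]
tcp_rot: [-180.0, -0.0, 83.6]
wrist_force: [1.3, -0.3, -0.2]
grip_width: 84.9
```

Emit:
drive_tool:
  motion:
    - [[0,0,4,0,0,0,100],[0,0,8,0,0,0,100],[0,0,11,0,0,0,100],[0,0,12.4,0,0,0,100],[0,0,12.4,0,0,0,100],[0,0,12.4,0,0,0,60]]
  squeeze: 60

```text
clock: 4.5
tool_pos: [474.9, -322.8, 156.7]
tcp_rot: [179.9, -0.0, 83.8]
wrist_force: [0.2, -0.3, 0.1]
grip_width: 73.0
```

Emit:
drive_tool:
  motion:
    - [[0,0,0,0,0,0,30],[0,0,0,0,0,0,10],[0,0,0,0,0,0,0],[0,0,0,0,0,0,0],[0,0,0,0,0,0,0],[0,0,0,0,0,0,0],[0,0,0,0,0,0,0]]
  squeeze: 60

```text
clock: 5.2
tool_pos: [474.3, -323.9, 156.6]
tcp_rot: [179.9, 0.0, 83.7]
wrist_force: [0.3, -0.2, 5.4]
grip_width: 12.6
```

Emit:
drive_tool:
  motion:
    - [[0,0,-1,0,0,0,0],[0,0,-3,0,0,0,0],[0,0,-6,0,0,0,0],[0,0,-9,0,0,0,0],[0,0,-12,0,0,0,0],[0,0,-15,0,0,0,0],[0,0,-15,0,0,0,0],[0,0,-15,0,0,0,0]]

```text
clock: 6.0
tool_pos: [473.6, -323.3, 306.0]
tcp_rot: [-180.0, -0.0, 83.7]
wrist_force: [0.2, 0.3, -2.5]
grip_width: 12.5
```

```bash
python3 - <<'E'
import json; json.dump([474,-323.5,306,83.7],open('cmd.json','w'))
from h import *
s=capture("scene"); t=capture("top"); print(telemetry.sense()["wrist_force"],telemetry.sense()["tool_pos"])
# predicted tip pixels in scene for lengths
u=px(s,[474,-323.5,325]).astype(int); print(u)
x0,y0=u[0]-60,u[1]-20
b=cv2.resize(s["image"][y0:y0+150,x0:x0+130],None,fx=4,fy=4,interpolation=cv2.INTER_CUBIC)
cv2.imwrite("pics/lift.png",b[...,::-1])
a=np.radians(-6.3)
for L in(85,95,105,115): print(L,[((px(s,[474+60*k*np.cos(a),-323.5+60*k*np.sin(a),280-L])-[x0,y0])*4).round(0) for k in(1,0,-1)])
E
```

```text
[ 0.04319385  0.56829437 -2.36428685] [ 472.92843744 -322.72938543  304.48325526]
[110 132]
85 [array([273., 426.]), array([305., 356.]), array([334., 293.])]
95 [array([278., 446.]), array([310., 375.]), array([338., 311.])]
105 [array([283., 466.]), array([314., 395.]), array([342., 330.])]
115 [array([287., 485.]), array([318., 414.]), array([346., 349.])]
```

View pics/lift.png

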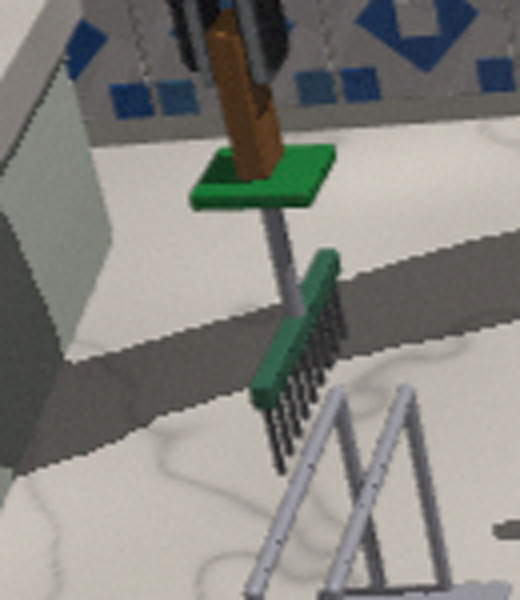

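```bash
python3 mv.py "515,-130,300,85,0,6";  python3 mv.py "551,57.6,285,86.5,0,6"; python3 mv.py "-,-,185,-,0,4" "-,-,158,-,0,2" "-,-,158,-,0,2"
```

```text
6 [[[3.28,0.33,0.1,0,0,-0.2,0.0],[6.56,0.65,0.2,0,0,-0.4,0.0],[9.84,0.98,0.3,0,0,-0.6,0.0],[13.12,1.3,0.4,0,0,-0.9,0.0],[16.4,1.63,0.5,0,0,-1.1,0.0],[19.68,1.95,0.6,0,0,-1.3,0.0]]]
[ 515. -130.  300.   85.]
6 [[[3.17,0.33,0.25,0,0,-0.2,0.0],[6.34,0.65,0.5,0,0,-0.5,0.0],[9.5,0.98,0.75,0,0,-0.8,0.0],[12.67,1.3,1.0,0,0,-1.0,0.0],[15.84,1.63,1.25,0,0,-1.2,0.0],[19.01,1.95,1.5,0,0,-1.5,0.0]]]
[551.   57.6 285.   86.5]
8 [[[0.0,0.0,2.5,0,0,0.0,0.0],[0.0,0.0,5.0,0,0,0.0,0.0],[0.0,0.0,7.5,0,0,0.0,0.0],[0.0,0.0,10.0,0,0,0.0,0.0],[0.0,0.0,11.35,0,0,0.0,0.0],[0.0,0.0,12.7,0,0,0.0,0.0],[0.0,0.0,12.7,0,0,0.0,0.0],[0.0,0.0,12.7,0,0,0.0,0.0]]]
[551.   57.6 158.   86.5]
```

Emit:
drive_tool:
  motion:
    - [[3.28,0.33,0.1,0,0,-0.2,0],[6.56,0.65,0.2,0,0,-0.4,0],[9.84,0.98,0.3,0,0,-0.6,0],[13.12,1.3,0.4,0,0,-0.9,0],[16.4,1.63,0.5,0,0,-1.1,0],[19.68,1.95,0.6,0,0,-1.3,0]]

```text
clock: 6.7
tool_pos: [514.0, -128.5, 298.4]
tcp_rot: [-179.8, -0.0, 85.0]
wrist_force: [0.8, -0.7, -1.3]
grip_width: 12.6
```

Emit:
drive_tool:
  motion:
    - [[3.17,0.33,0.25,0,0,-0.2,0],[6.34,0.65,0.5,0,0,-0.5,0],[9.5,0.98,0.75,0,0,-0.8,0],[12.67,1.3,1.0,0,0,-1.0,0],[15.84,1.63,1.25,0,0,-1.2,0],[19.01,1.95,1.5,0,0,-1.5,0]]

```text
clock: 7.3
tool_pos: [549.8, 58.8, 283.3]
tcp_rot: [-179.8, 0.0, 86.5]
wrist_force: [0.6, -0.2, -2.7]
grip_width: 13.0
```

Emit:
drive_tool:
  motion:
    - [[0,0,2.5,0,0,0,0],[0,0,5.0,0,0,0,0],[0,0,7.5,0,0,0,0],[0,0,10.0,0,0,0,0],[0,0,11.35,0,0,0,0],[0,0,12.7,0,0,0,0],[0,0,12.7,0,0,0,0],[0,0,12.7,0,0,0,0]]

```text
clock: 8.1
tool_pos: [550.1, 57.5, 157.2]
tcp_rot: [-179.9, 0.0, 86.5]
wrist_force: [1.1, 0.4, -0.7]
grip_width: 12.8
```

```bash
python3 - <<'E'
from h import *
t=capture("top"); s=capture("scene"); q=telemetry.sense(); print(q["clock"],q["wrist_force"],q["tool_pos"],q["tcp_rot"])
a=cv2.resize(t["image"][180:285,235:400],None,fx=4,fy=4,interpolation=cv2.INTER_CUBIC)
b=cv2.resize(s["image"][150:330,235:435],None,fx=3.3,fy=3.3,interpolation=cv2.INTER_CUBIC)
o=np.zeros((1014,660,3),np.uint8); o[:420]=a; o[420:420+594]=b
o=cv2.resize(o,None,fx=.59,fy=.59); save({"image":o},"pics/hov.png"); print(o.shape)
E
```

```text
8.2 [-0.42530558  0.79268715 -2.27169011] [551.07812053  57.59366008 158.3333409 ] [ 1.79974277e+02 -3.90010658e-03  8.65074063e+01]
(598, 389, 3)
```

View pics/hov.png

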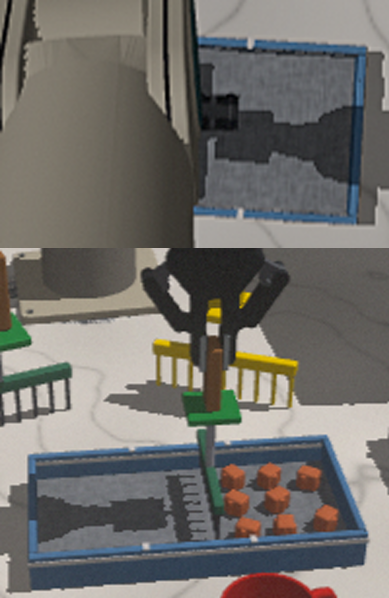

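The top view is blocked by the arm. The scene view shows the tines hanging level just left of row 1. Next I'll find the bed by touch.

Emit:
drive_tool:
  motion:
    - [[0,0,0.3,0,0,0,0],[0,0,0.6,0,0,0,0],[0,0,0.8,0,0,0,0],[0,0,0.9,0,0,0,0],[0,0,0.9,0,0,0,0]]

```text
clock: 8.7
tool_pos: [550.7, 57.6, 148.8]
tcp_rot: [-180.0, 0.0, 86.5]
wrist_force: [-0.1, -0.7, -2.2]
grip_width: 12.7
```

Emit:
drive_tool:
  motion:
    - [[0,0,0.1,0,0,0,0],[0,0,0.2,0,0,0,0],[0,0,0.2,0,0,0,0]]

```text
clock: 9.0
tool_pos: [550.8, 57.6, 146.9]
tcp_rot: [-180.0, 0.0, 86.5]
wrist_force: [-0.1, 0.7, -1.4]
grip_width: 12.5
```

Emit:
drive_tool:
  motion:
    - [[0,0,0.1,0,0,0,0],[0,0,0.1,0,0,0,0]]

```text
clock: 9.2
tool_pos: [550.9, 57.6, 146.0]
tcp_rot: [180.0, -0.0, 86.5]
wrist_force: [0.7, 0.5, -0.7]
grip_width: 13.1
```

```bash
cat > f.py <<'E'
from h import *
L=[]
for i in range(4): capture("top"); q=telemetry.sense(); L.append(np.r_[q["wrist_force"],q["tool_pos"]])
print(q["clock"],np.mean(L,0).round(2),np.std(L,0).round(2)[:3])
E
python3 f.py
```

```text
9.4 [-1.4000e-01  2.1000e-01 -5.3000e-01  5.5091e+02  5.7640e+01  1.4610e+02] [0.49 0.19 0.23]
```

Emit:
drive_tool:
  motion:
    - [[0,0,0.05,0,0,0,0],[0,0,0.1,0,0,0,0],[0,0,0.1,0,0,0,0]]

```text
clock: 9.7
tool_pos: [550.9, 57.6, 145.1]
tcp_rot: [180.0, -0.0, 86.5]
wrist_force: [-1.4, 0.1, 1.0]
grip_width: 12.7
```

```bash
python3 f.py
```

```text
9.9 [-4.0000e-02  4.9000e-01  7.4000e-01  5.5093e+02  5.7630e+01  1.4512e+02] [0.29 0.56 0.26]
```

```bash
python3 - <<'E'
import json; json.dump([551,57.6,145,86.5],open('cmd.json','w'))
E
python3 mv.py "-,-,177,-,0,2" "554.05,107.2,171,-,0,3" "-,-,171,-,0,2"
```

```text
7 [[[0.0,0.0,-1.6,0,0,0.0,0.0],[0.0,0.0,-3.2,0,0,0.0,0.0],[1.66,0.0,-3.0,0,0,0.0,0.0],[3.31,0.0,-2.8,0,0,0.0,0.0],[4.97,0.0,-2.6,0,0,0.0,0.0],[4.97,0.0,-2.6,0,0,0.0,0.0],[4.97,0.0,-2.6,0,0,0.0,0.0]]]
[554.  107.2 171.   86.5]
```

Emit:
drive_tool:
  motion:
    - [[0,0,-1.6,0,0,0,0],[0,0,-3.2,0,0,0,0],[1.66,0,-3.0,0,0,0,0],[3.31,0,-2.8,0,0,0,0],[4.97,0,-2.6,0,0,0,0],[4.97,0,-2.6,0,0,0,0],[4.97,0,-2.6,0,0,0,0]]

```text
clock: 10.6
tool_pos: [553.1, 108.2, 170.0]
tcp_rot: [-179.9, 0.0, 86.6]
wrist_force: [-0.5, -0.7, -1.1]
grip_width: 13.0
```

```bash
python3 - <<'E'
from h import *
s=capture("scene"); print(telemetry.sense()["tool_pos"])
im=s["image"].copy(); k=5
x0,y0=325,225
b=cv2.resize(im[y0:y0+90,x0:x0+105],None,fx=k,fy=k,interpolation=cv2.INTER_CUBIC)
# projected landing points of tips (on bed z=12, and on chunk tops z=32) for tx=-60..60
e=np.array([.998,-.061])
for z,col in((32,(0,255,0)),(12,(0,255,255))):
  for i in range(-4,5):
    u=(px(s,[*(np.array([554.,107.2])+15*i*e),z])-[x0,y0])*k
    cv2.circle(b,tuple(int(v) for v in u),2,col,-1)
cv2.imwrite("pics/gap.png",b[...,::-1])
E
```

```text
[553.39237091 107.08137222 170.29773184]
```

View pics/gap.png

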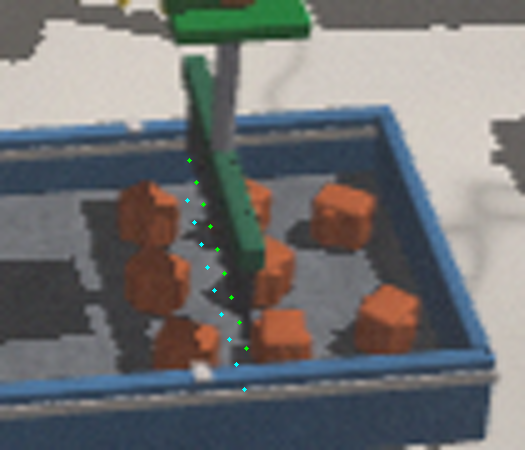

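The image shows the tine line dropping between row 1 (right edge about px 215) and row 2 (left edge about px 252), a little closer to row 2. I'll shift 1.5 mm towards -y and descend.

Emit:
drive_tool:
  motion:
    - [[-0.15,0,0,0,0,0,0],[-0.15,0,0.7,0,0,0,0],[-0.15,0,1.4,0,0,0,0],[-0.15,0,1.7,0,0,0,0],[-0.15,0,1.7,0,0,0,0]]

```text
clock: 11.15
tool_pos: [553.1, 105.5, 153.1]
tcp_rot: [-179.9, 0.0, 86.5]
wrist_force: [0.5, 0.0, -1.3]
grip_width: 12.9
```

Emit:
drive_tool:
  motion:
    - [[0,0,0.3,0,0,0,0],[0,0,0.6,0,0,0,0],[0,0,0.8,0,0,0,0],[0,0,0.9,0,0,0,0],[0,0,0.9,0,0,0,0]]

```text
clock: 11.65
tool_pos: [553.9, 105.8, 145.2]
tcp_rot: [180.0, -0.0, 86.5]
wrist_force: [0.3, -0.2, 0.2]
grip_width: 13.0
```

```bash
python3 f.py; python3 - <<'E'
import json; json.dump([553.9,105.7,145,86.5],open('cmd.json','w'))
E
python3 mv.py "551.7,70,-,-,0,8"; python3 mv.py "549.5,34,-,-,0,8";python3 mv.py "547.3,-2,-,-,0,8"; python3 mv.py "545.1,-38,-,-,0,8"
```

```text
11.85 [-3.2000e-01  3.0000e-02  7.9000e-01  5.5383e+02  1.0579e+02  1.4525e+02] [0.63 0.38 0.35]
8 [[[-0.45,0.0,0.0,0,0,0.0,0.0],[-0.89,0.0,0.0,0,0,0.0,0.0],[-1.34,0.0,0.0,0,0,0.0,0.0],[-1.79,0.0,0.0,0,0,0.0,0.0],[-2.24,0.0,0.0,0,0,0.0,0.0],[-2.68,0.0,0.0,0,0,0.0,0.0],[-3.13,0.0,0.0,0,0,0.0,0.0],[-3.58,0.0,0.0,0,0,0.0,0.0]]]
[551.7  70.  145.   86.5]
8 [[[-0.45,0.0,0.0,0,0,0.0,0.0],[-0.9,0.0,0.0,0,0,0.0,0.0],[-1.35,0.0,0.0,0,0,0.0,0.0],[-1.8,0.0,0.0,0,0,0.0,0.0],[-2.25,0.0,0.0,0,0,0.0,0.0],[-2.7,0.0,0.0,0,0,0.0,0.0],[-3.15,0.0,0.0,0,0,0.0,0.0],[-3.6,0.0,0.0,0,0,0.0,0.0]]]
[549.5  34.  145.   86.5]
8 [[[-0.45,0.0,0.0,0,0,0.0,0.0],[-0.9,0.0,0.0,0,0,0.0,0.0],[-1.35,0.0,0.0,0,0,0.0,0.0],[-1.81,0.0,0.0,0,0,0.0,0.0],[-2.26,0.0,0.0,0,0,0.0,0.0],[-2.71,0.0,0.0,0,0,0.0,0.0],[-3.16,0.0,0.0,0,0,0.0,0.0],[-3.61,0.0,0.0,0,0,0.0,0.0]]]
[547.3  -2.  145.   86.5]
8 [[[-0.45,0.0,0.0,0,0,0.0,0.0],[-0.9,0.0,0.0,0,0,0.0,0.0],[-1.35,0.0,0.0,0,0,0.0,0.0],[-1.8,0.0,0.0,0,0,0.0,0.0],[-2.25,0.0,0.0,0,0,0.0,0.0],[-2.71,0.0,0.0,0,0,0.0,0.0],[-3.16,0.0,0.0,0,0,0.0,0.0],[-3.61,0.0,0.0,0,0,0.0,0.0]]]
[545.1 -38.  145.   86.5]
```

Emit:
drive_tool:
  motion:
    - [[-0.45,0,0,0,0,0,0],[-0.89,0,0,0,0,0,0],[-1.34,0,0,0,0,0,0],[-1.79,0,0,0,0,0,0],[-2.24,0,0,0,0,0,0],[-2.68,0,0,0,0,0,0],[-3.13,0,0,0,0,0,0],[-3.58,0,0,0,0,0,0]]

```text
clock: 12.65
tool_pos: [551.6, 69.7, 145.0]
tcp_rot: [180.0, -0.0, 86.5]
wrist_force: [0.6, 3.2, 1.4]
grip_width: 13.0
```

Emit:
drive_tool:
  motion:
    - [[-0.45,0,0,0,0,0,0],[-0.9,0,0,0,0,0,0],[-1.35,0,0,0,0,0,0],[-1.8,0,0,0,0,0,0],[-2.25,0,0,0,0,0,0],[-2.7,0,0,0,0,0,0],[-3.15,0,0,0,0,0,0],[-3.6,0,0,0,0,0,0]]

```text
clock: 13.45
tool_pos: [549.3, 33.7, 145.0]
tcp_rot: [-180.0, -0.0, 86.5]
wrist_force: [0.3, 2.4, 1.0]
grip_width: 13.4
```

Emit:
drive_tool:
  motion:
    - [[-0.45,0,0,0,0,0,0],[-0.9,0,0,0,0,0,0],[-1.35,0,0,0,0,0,0],[-1.81,0,0,0,0,0,0],[-2.26,0,0,0,0,0,0],[-2.71,0,0,0,0,0,0],[-3.16,0,0,0,0,0,0],[-3.61,0,0,0,0,0,0]]

```text
clock: 14.25
tool_pos: [547.1, -2.3, 145.0]
tcp_rot: [-180.0, -0.0, 86.5]
wrist_force: [-0.7, 2.2, 1.0]
grip_width: 13.0
```

Emit:
drive_tool:
  motion:
    - [[-0.45,0,0,0,0,0,0],[-0.9,0,0,0,0,0,0],[-1.35,0,0,0,0,0,0],[-1.8,0,0,0,0,0,0],[-2.25,0,0,0,0,0,0],[-2.71,0,0,0,0,0,0],[-3.16,0,0,0,0,0,0],[-3.61,0,0,0,0,0,0]]

```text
clock: 15.05
tool_pos: [544.9, -38.4, 145.0]
tcp_rot: [-180.0, 0.0, 86.5]
wrist_force: [0.1, 2.0, 1.0]
grip_width: 13.1
```

```bash
python3 f.py; python3 - <<'E'
from m import *
s=capture("scene"); print(chips(s)); save({"image":cv2.resize(s["image"][200:330,235:435],None,fx=3,fy=3)},"pics/r1.png")
E
python3 mv.py "545.8,-28,145,-,0,2" "545.8,-28,180,-,0,3" "-,-,-,-,0,1"; python3 mv.py "556.3,143.6,177,-,0,5" "-,-,172,-,0,2"
```

```text
15.25 [ 4.2000e-01  6.8000e-01  9.9000e-01  5.4489e+02 -3.9100e+01  1.4500e+02] [0.62 0.35 0.34]
[[535. 162. 151. 174. 128.]
 [601. 160. 149. 171. 133.]
 [563. 122. 102. 139. 361.]
 [513. -51. -61. -42.  97.]
 [559. -54. -64. -46. 106.]
 [595. -56. -68. -45.  88.]]
6 [[[0.5,0.0,0.0,0,0,0.0,0.0],[1.01,0.01,0.0,0,0,0.0,0.0],[1.01,0.01,-1.17,0,0,0.0,0.0],[1.01,0.01,-2.33,0,0,0.0,0.0],[1.01,0.01,-3.5,0,0,0.0,0.0],[1.01,0.01,-3.5,0,0,0.0,0.0]]]
[545.8 -28.  180.   86.5]
7 [[[3.44,0.0,0.06,0,0,0.0,0.0],[6.88,0.0,0.12,0,0,0.0,0.0],[10.31,0.0,0.18,0,0,0.0,0.0],[13.75,0.0,0.24,0,0,0.0,0.0],[17.19,0.0,0.3,0,0,0.0,0.0],[17.19,0.0,0.55,0,0,0.0,0.0],[17.19,0.0,0.8,0,0,0.0,0.0]]]
[556.3 143.6 172.   86.5]
```

View pics/r1.png

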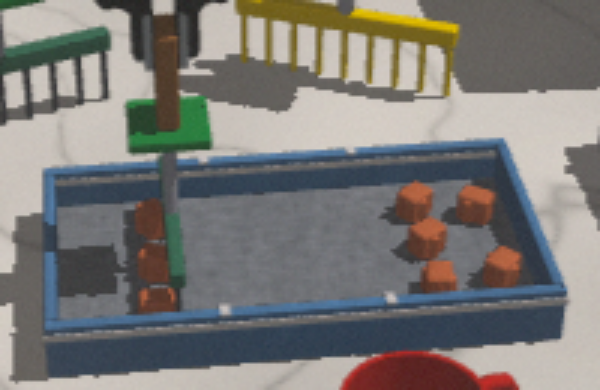

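Row 1 (px 150,215–300) now lies in the far third, and rows 2 and 3 are untouched. Next I'll lift and go to the gap between rows 2 and 3.

Emit:
drive_tool:
  motion:
    - [[0.5,0,0,0,0,0,0],[1.01,0.01,0,0,0,0,0],[1.01,0.01,-1.17,0,0,0,0],[1.01,0.01,-2.33,0,0,0,0],[1.01,0.01,-3.5,0,0,0,0],[1.01,0.01,-3.5,0,0,0,0]]

```text
clock: 15.9
tool_pos: [547.2, -27.9, 182.2]
tcp_rot: [179.8, -0.0, 86.5]
wrist_force: [0.6, -0.1, -1.7]
grip_width: 12.4
```

Emit:
drive_tool:
  motion:
    - [[3.44,0,0.06,0,0,0,0],[6.88,0,0.12,0,0,0,0],[10.31,0,0.18,0,0,0,0],[13.75,0,0.24,0,0,0,0],[17.19,0,0.3,0,0,0,0],[17.19,0,0.55,0,0,0,0],[17.19,0,0.8,0,0,0,0],[17.19,0,0.8,0,0,0,0]]

```text
clock: 16.7
tool_pos: [555.7, 142.1, 171.5]
tcp_rot: [-179.9, 0.1, 86.4]
wrist_force: [-1.1, -1.4, -2.2]
grip_width: 13.2
```

```bash
python3 - <<'E'
from h import *
s=capture("scene"); print(telemetry.sense()["tool_pos"])
im=s["image"].copy(); k=5
x0,y0=335,225
b=cv2.resize(im[y0:y0+90,x0:x0+105],None,fx=k,fy=k,interpolation=cv2.INTER_CUBIC)
e=np.array([.998,-.061])
for z,col in((32,(0,255,0)),(12,(0,255,255))):
  for i in range(-4,5):
    u=(px(s,[*(np.array([556.3,143.6])+15*i*e),z])-[x0,y0])*k
    cv2.circle(b,tuple(int(v) for v in u),2,col,-1)
cv2.imwrite("pics/gap2.png",b[...,::-1])
E
```

```text
[555.96642209 141.85175064 171.74280597]
```

View pics/gap2.png

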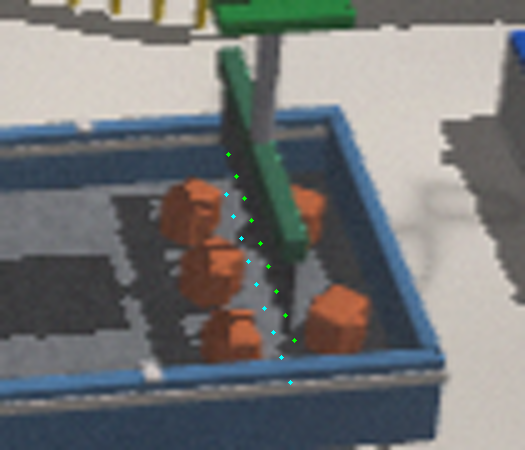

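The projected tine line runs between row 2 (right edge px 245–262) and row 3 (left edge px 307). I'll nudge 1 mm towards +y and descend.

Emit:
drive_tool:
  motion:
    - [[0.1,0,0,0,0,0,0],[0.1,0,0,0,0,0,0],[0.1,0,0.9,0,0,0,0],[0.1,0,1.6,0,0,0,0],[0.1,0,1.8,0,0,0,0],[0.1,0,1.8,0,0,0,0]]

```text
clock: 17.35
tool_pos: [555.7, 144.5, 153.2]
tcp_rot: [-179.9, 0.0, 86.5]
wrist_force: [0.1, -0.8, -2.6]
grip_width: 13.0
```

Emit:
drive_tool:
  motion:
    - [[0,0,0.3,0,0,0,0],[0,0,0.6,0,0,0,0],[0,0,0.8,0,0,0,0],[0,0,0.9,0,0,0,0],[0,0,0.9,0,0,0,0]]

```text
clock: 17.85
tool_pos: [556.3, 144.7, 145.2]
tcp_rot: [180.0, -0.0, 86.5]
wrist_force: [-0.4, -0.2, 0.7]
grip_width: 13.2
```

```bash
python3 f.py; python3 - <<'E'
import json; json.dump([556.3,144.6,145,86.5],open('cmd.json','w'))
E
python3 mv.py "554,108,-,-,0,8"; python3 mv.py "551.7,72,-,-,0,8";python3 mv.py "550.5,52,-,-,0,6"; python3 mv.py "551.1,62,145,-,0,2" "551.1,62,240,-,0,4" "-,-,-,-,0,1"
```

```text
18.05 [-4.5000e-01  3.6000e-01  4.9000e-01  5.5630e+02  1.4471e+02  1.4525e+02] [0.34 0.43 0.38]
8 [[[-0.46,0.0,0.0,0,0,0.0,0.0],[-0.92,0.0,0.0,0,0,0.0,0.0],[-1.38,0.0,0.0,0,0,0.0,0.0],[-1.83,0.0,0.0,0,0,0.0,0.0],[-2.29,0.0,0.0,0,0,0.0,0.0],[-2.75,0.0,0.0,0,0,0.0,0.0],[-3.21,-0.01,0.0,0,0,0.0,0.0],[-3.67,-0.01,0.0,0,0,0.0,0.0]]]
[554.  108.  145.   86.5]
8 [[[-0.45,0.0,0.0,0,0,0.0,0.0],[-0.9,0.0,0.0,0,0,0.0,0.0],[-1.35,0.0,0.0,0,0,0.0,0.0],[-1.8,0.0,0.0,0,0,0.0,0.0],[-2.25,0.0,0.0,0,0,0.0,0.0],[-2.7,0.0,0.0,0,0,0.0,0.0],[-3.15,-0.01,0.0,0,0,0.0,0.0],[-3.6,-0.01,0.0,0,0,0.0,0.0]]]
[551.7  72.  145.   86.5]
6 [[[-0.33,0.0,0.0,0,0,0.0,0.0],[-0.67,0.0,0.0,0,0,0.0,0.0],[-1.0,0.0,0.0,0,0,0.0,0.0],[-1.34,0.0,0.0,0,0,0.0,0.0],[-1.67,0.01,0.0,0,0,0.0,0.0],[-2.01,0.01,0.0,0,0,0.0,0.0]]]
[550.5  52.  145.   86.5]
7 [[[0.5,0.0,0.0,0,0,0.0,0.0],[1.0,0.0,0.0,0,0,0.0,0.0],[1.0,0.0,-2.38,0,0,0.0,0.0],[1.0,0.0,-4.75,0,0,0.0,0.0],[1.0,0.0,-7.12,0,0,0.0,0.0],[1.0,0.0,-9.5,0,0,0.0,0.0],[1.0,0.0,-9.5,0,0,0.0,0.0]]]
[551.1  62.  240.   86.5]
```

Emit:
drive_tool:
  motion:
    - [[-0.46,0,0,0,0,0,0],[-0.92,0,0,0,0,0,0],[-1.38,0,0,0,0,0,0],[-1.83,0,0,0,0,0,0],[-2.29,0,0,0,0,0,0],[-2.75,0,0,0,0,0,0],[-3.21,0,0,0,0,0,0],[-3.67,0,0,0,0,0,0]]

```text
clock: 18.85
tool_pos: [554.0, 107.8, 145.1]
tcp_rot: [180.0, -0.0, 86.5]
wrist_force: [-0.1, 1.9, 1.1]
grip_width: 13.2
```

Emit:
drive_tool:
  motion:
    - [[-0.45,0,0,0,0,0,0],[-0.9,0,0,0,0,0,0],[-1.35,0,0,0,0,0,0],[-1.8,0,0,0,0,0,0],[-2.25,0,0,0,0,0,0],[-2.7,0,0,0,0,0,0],[-3.15,0,0,0,0,0,0],[-3.6,0,0,0,0,0,0]]

```text
clock: 19.65
tool_pos: [551.8, 71.7, 145.0]
tcp_rot: [-180.0, -0.0, 86.5]
wrist_force: [0.6, 2.2, 0.7]
grip_width: 13.3
```

Emit:
drive_tool:
  motion:
    - [[-0.33,0,0,0,0,0,0],[-0.67,0,0,0,0,0,0],[-1.0,0,0,0,0,0,0],[-1.34,0,0,0,0,0,0],[-1.67,0,0,0,0,0,0],[-2.01,0,0,0,0,0,0]]

```text
clock: 20.25
tool_pos: [550.5, 51.8, 145.0]
tcp_rot: [-180.0, -0.0, 86.5]
wrist_force: [0.5, 2.3, 1.0]
grip_width: 13.2
```

Emit:
drive_tool:
  motion:
    - [[0.5,0,0,0,0,0,0],[1.0,0,0,0,0,0,0],[1.0,0,-2.38,0,0,0,0],[1.0,0,-4.75,0,0,0,0],[1.0,0,-7.12,0,0,0,0],[1.0,0,-9.5,0,0,0,0],[1.0,0,-9.5,0,0,0,0]]

```text
clock: 20.95
tool_pos: [552.9, 62.5, 242.4]
tcp_rot: [179.7, -0.1, 86.5]
wrist_force: [1.2, 0.2, -2.0]
grip_width: 13.0
```

```bash
python3 - <<'E'
from m import *
s=capture("scene"); print(chips(s)); print(telemetry.sense()["tool_pos"],telemetry.sense()["clock"])
E
python3 mv.py "515,-100,306,85,0,5"; python3 mv.py "474,-323.5,306,83.7,0,6" "-,-,-,-,0,2"
```

```text
[[535. 162. 149. 174. 128.]
 [601. 161. 149. 171. 134.]
 [559.  39.  22.  54. 354.]
 [513. -49. -61. -38. 122.]
 [559. -52. -64. -42. 133.]
 [595. -56. -66. -47.  86.]]
[551.68489983  62.40952524 240.65558889] 21.0
5 [[[-3.28,-0.52,-1.32,0,0,0.3,0.0],[-6.55,-1.05,-2.64,0,0,0.6,0.0],[-9.83,-1.57,-3.96,0,0,0.9,0.0],[-13.11,-2.1,-5.28,0,0,1.2,0.0],[-16.39,-2.62,-6.6,0,0,1.5,0.0]]]
[ 515. -100.  306.   85.]
8 [[[-3.77,-0.36,0.0,0,0,0.2,0.0],[-7.54,-0.71,0.0,0,0,0.4,0.0],[-11.31,-1.07,0.0,0,0,0.7,0.0],[-15.08,-1.42,0.0,0,0,0.9,0.0],[-18.85,-1.78,0.0,0,0,1.1,0.0],[-22.62,-2.14,0.0,0,0,1.3,0.0],[-22.62,-2.14,0.0,0,0,1.3,0.0],[-22.62,-2.14,0.0,0,0,1.3,0.0]]]
[ 474.  -323.5  306.    83.7]
```

Emit:
drive_tool:
  motion:
    - [[-3.28,-0.52,-1.32,0,0,0.3,0],[-6.55,-1.05,-2.64,0,0,0.6,0],[-9.83,-1.57,-3.96,0,0,0.9,0],[-13.11,-2.1,-5.28,0,0,1.2,0],[-16.39,-2.62,-6.6,0,0,1.5,0]]

```text
clock: 21.5
tool_pos: [513.5, -100.8, 304.5]
tcp_rot: [-179.8, -0.0, 85.0]
wrist_force: [0.5, -0.2, -0.9]
grip_width: 12.9
```

Emit:
drive_tool:
  motion:
    - [[-3.77,-0.36,0,0,0,0.2,0],[-7.54,-0.71,0,0,0,0.4,0],[-11.31,-1.07,0,0,0,0.7,0],[-15.08,-1.42,0,0,0,0.9,0],[-18.85,-1.78,0,0,0,1.1,0],[-22.62,-2.14,0,0,0,1.3,0],[-22.62,-2.14,0,0,0,1.3,0],[-22.62,-2.14,0,0,0,1.3,0]]

```text
clock: 22.3
tool_pos: [472.8, -323.6, 303.9]
tcp_rot: [-179.8, -0.1, 83.6]
wrist_force: [1.1, 0.4, -2.4]
grip_width: 12.5
```

```bash
python3 f.py; python3 - <<'E'
from h import *
s=capture("scene")
cv2.imwrite("pics/back.png",cv2.resize(s["image"][105:270,50:200],None,fx=3,fy=3)[...,::-1])
E
```

```text
22.5 [ 3.3000e-01  1.6000e-01 -2.1600e+00  4.7417e+02 -3.2180e+02  3.0474e+02] [0.62 0.17 0.34]
```

View pics/back.png

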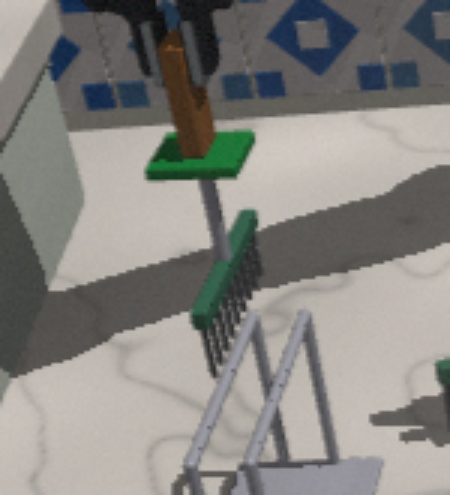

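The picture shows the rake at the same attitude as when it was lifted, above the rails. Lowering it now.

Emit:
drive_tool:
  motion:
    - [[0,0,1.5,0,0,0,0],[0,0,3,0,0,0,0],[0,0,5,0,0,0,0],[0,0,7,0,0,0,0],[0,0,9,0,0,0,0],[0,0,9,0,0,0,0]]

```text
clock: 23.15
tool_pos: [472.8, -321.2, 213.6]
tcp_rot: [-179.7, -0.2, 83.8]
wrist_force: [0.4, -0.1, -2.2]
grip_width: 12.9
```

Emit:
drive_tool:
  motion:
    - [[0,0,2,0,0,0,0],[0,0,3.5,0,0,0,0],[0,0,5,0,0,0,0],[0,0,5.5,0,0,0,0],[0,0,5.8,0,0,0,0],[0,0,5.8,0,0,0,0]]

```text
clock: 23.75
tool_pos: [474.6, -323.5, 158.6]
tcp_rot: [180.0, 0.0, 83.7]
wrist_force: [0.8, -0.5, -1.5]
grip_width: 13.0
```

Emit:
drive_tool:
  motion:
    - [[0,0,0.1,0,0,0,0],[0,0,0.2,0,0,0,0],[0,0,0.2,0,0,0,0]]

```text
clock: 24.05
tool_pos: [474.5, -323.8, 156.7]
tcp_rot: [179.9, 0.0, 83.7]
wrist_force: [0.2, 0.0, 0.2]
grip_width: 12.6
```

Emit:
drive_tool:
  motion:
    - [[0,0,0,0,0,0,25],[0,0,0,0,0,0,50],[0,0,0,0,0,0,80],[0,0,0,0,0,0,100],[0,0,0,0,0,0,100],[0,0,0,0,0,0,100]]

```text
clock: 24.65
tool_pos: [474.1, -323.5, 156.0]
tcp_rot: [180.0, -0.0, 83.7]
wrist_force: [0.3, -0.0, 0.6]
grip_width: 85.4
```

Emit:
drive_tool:
  motion:
    - [[0,0,-2,0,0,0,100],[0,0,-5,0,0,0,100],[0,0,-9,0,0,0,100],[0,0,-13,0,0,0,100],[0,0,-16,0,0,0,100],[4,-5,-16,0,0,0,100],[7,-9,-16,0,0,0,100],[7,-9,-16,0,0,0,100]]

```text
clock: 25.45
tool_pos: [388.2, -240.6, 315.8]
tcp_rot: [-179.8, -0.2, 83.8]
wrist_force: [0.0, -1.6, -0.0]
grip_width: 85.6
```

```bash
python3 - <<'E'
from m import *
t=capture("top"); s=capture("scene"); print(telemetry.sense()); print(chips(t))
for p in(t,s):
  for n in("rake_grip","teapot_lid","mug","opener"):
    for d in place_of(n,p)[:3]: print(n,round(d["confidence"],2),w(p,d["at"]).round(0))
o=np.vstack([cv2.resize(t["image"][160:330,230:540],None,fx=1.8,fy=1.8),cv2.resize(s["image"][110:365,70:436],(558,389))])if 0 else None
a=cv2.resize(t["image"][90:330,150:550],(600,360));b=cv2.resize(s["image"][120:370,60:460],(384,240))
cv2.imwrite("pics/end.png",np.vstack([a,np.hstack([b,np.zeros((240,216,3),np.uint8)])])[...,::-1])
E
```

```text
{'clock': 25.55, 'joints': array([ 17.71904572,  13.52739943,  13.42583835, 107.14158316,
        -3.66869915,  59.75853347, 116.41208212]), 'qd': array([ 0.90541397,  2.90234162,  0.50272629, -4.61220428, -0.07124268,
       -1.18054921,  0.66236555]), 'joint_efforts': array([-2.91995248e-01, -3.50087464e+01,  1.34458948e+00, -1.86720049e+01,
        1.30005152e-02,  2.25703488e-01, -9.41825635e-02]), 'tool_pos': array([ 390.73008167, -242.42084777,  316.49040273]), 'tcp_rot': array([ 1.79994812e+02, -5.87213745e-02,  8.37760156e+01]), 'wrist_force': array([ 1.50706578, -0.30507872,  0.15131663]), 'moment': array([-0.01529592, -0.05136824, -0.03590388]), 'grip_width': 85.41569310270866}
[[527. 167. 155. 180.  82.]
 [595. 165. 153. 176.  79.]
 [513.  44.  32.  56.  81.]
 [558.  41.  30.  54.  80.]
 [595.  38.  27.  47.  74.]
 [505. -46. -58. -34.  80.]
 [550. -49. -61. -36.  78.]
 [595. -54. -65. -43.  80.]]
rake_grip 0.97 [ 340. -139.  172.]
rake_grip 0.78 [325. 123. 173.]
rake_grip 0.65 [ 474. -327.  174.]
teapot_lid 0.67 [ 614. -340.    4.]
opener 0.73 [752. -75.   1.]
rake_grip 0.98 [ 469. -329.  175.]
rake_grip 0.96 [324. 117. 175.]
rake_grip 0.8 [ 341. -142.  169.]
teapot_lid 0.97 [ 606. -341.    6.]
mug 0.89 [768.  60.  -5.]
opener 0.58 [756. -70.  -1.]
opener 0.32 [598.  42.  21.]
```

View pics/end.png

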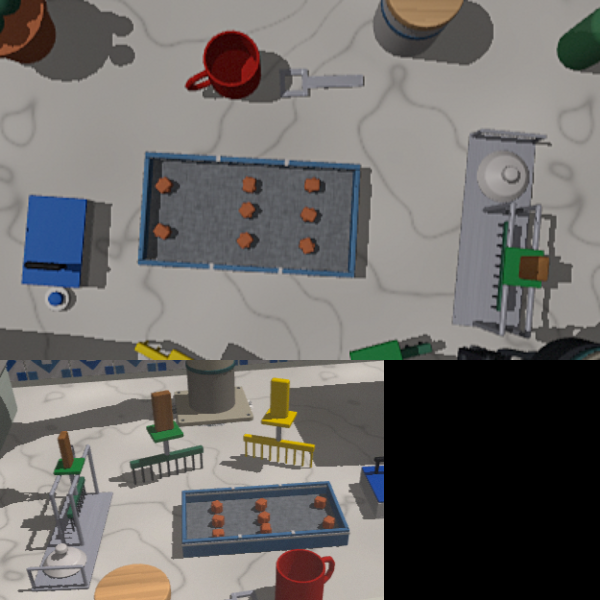

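The final picture shows chunks 2/3/3 across the thirds (top panel px 162, 247 and 310), the rake hung upright at px (525,268), and the bystanders in place.

```bash
python3 -c "
from plant import ctrl; print(ctrl.sign_off())"
```

```text
the job is handed in; nothing more can be done
None
```

The job is done and handed in at about 25.6 s of the 72 s allowed; no verdict was reported.

- **Raking:** I lifted the small green rake off the rack and found the bed by touch. The tine tips sit about 107 mm below the shoulder's underside. I drew the tines along the bed at roughly 3 N, judged from the wrist force. The first chunk row went to the far third and the second to the middle third, and the two by the end wall stayed put. I then hung the rake back on its rails and released it.
- **Chunks:** the last top picture shows all eight in one layer, split 2/3/3. Their centres lie near y = +128, +3 and -88 mm in the trough frame, well clear of the ±50 mm marks.
- **Rake:** it hangs upright with the handle middle at about (474, -325, 175) mm. That is within about 5 mm of the rack's middle.
- **Surroundings:** the mug, lid and opener are where they were, within measuring error, and the soap cover looks shut. The gripper is open and clear of everything.
- **Disagreements:** no check failed. The top and scene cameras differ by a few millimetres (up to about 9 mm) on chunk positions. The top camera was blocked while raking, so I used the scene camera and wrist force then.

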